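Lock the swivel stand and take off a cap of unknown thread hand

TASK

The cream-whipper flask sits in a swivel stand that turns freely: first put the orange-headed pin fully down through the yellow eye of the stand's arm so that the stand is locked, and let go of the pin. Then loosen the flask's cap by its blue bar; nobody knows whether its thread is right- or left-handed, so if it stops one way do not force it but turn it the other way, then lift it straight off. Finish while still holding the cap in the gripper, at least 5 cm above where it sat, with the pin left in place and the things round about left alone.

Things in the scene. Friction and masses are not known exactly. Their poses are not given: they have to be found in the camera images.
- stand: Dark steel foot of the swivel stand, fixed; origin on the swivel axis at worktop height, z up, its arm along its own +x. Foot disc 100 mm across, 20 mm high; arm 36 mm wide, reaching 118 mm from the axis. Above it an aluminium swivel plate (its arm ends in a yellow eye) carries an upright red flask 62 mm across on the same axis, shoulder 104 mm above the worktop.
- swivel (a joint): Angle of the swivel plate with the flask about the upright axis, counter-clockwise positive; 0 = its arm in line with the foot's arm, so that the holes meet. A weak spring (0.012 N m/rad) keeps it there; unpinned, plate and flask simply turn along with the cap.
- hole (a point): Mouth of the pin hole, at the yellow eye: 100 mm from the swivel axis along the stand's arm, 31 mm above the worktop (the eye's top face), z up; fixed to the foot. The hole is 12 mm in diameter with a 2 mm chamfer through the 10 mm thick eye, then 12.5 mm through the 20 mm thick foot 1 mm below: open down to the worktop.
- pin: Locking pin, 60 g: steel shaft 10 mm in diameter, 28 mm long, tapered tip, under an orange square head 18 x 18 mm, 34 mm high. Origin at the tip, z up along the pin; the head spans 28 to 62 mm above it, flats facing its x and y. It starts upright in its wooden rest; draw it straight up. Fully home, the head sits on the eye, the tip 28 mm below the hole's mouth.
- rest: Wooden rest block, fixed, 50 x 50 x 30 mm high, origin at the centre of its underside, with an upright 13 mm hole in its middle in which the pin starts.
- cap: Black knurled cap on the flask, 90 g, 54 mm across, 33 mm high, with a blue grip bar across its top: 48 mm long (cap x), 14 mm thick (cap y), 32 to 58 mm above the origin. Origin at the centre of its lower rim, z up; it starts about 106 mm above the worktop on the swivel axis, its bar within 6 degrees of the line of the stand's arm.
- cap_bar (a point): Middle of the cap's blue bar, 45 mm above the cap's origin. Quick thread: 62 to 115 degrees the loosening way frees the cap and a valve spring raises it 1 to 3 mm; the wrong way it meets a stop after 5 to 35 degrees, torque passing 0.4 N m by 43 degrees; over 2 N m is forcing. The hand differs from start to start and cannot be seen. Free turning takes under 0.3 N m.
- mug: Striped mug, 80 x 114 x 89 mm high, origin under its centre; leave alone.
- tin: Upright food tin, 75 mm across, 110 mm high, origin under its centre; leave alone.
- lemon: Yellow lemon, 78 x 55 x 56 mm, origin on its underside; leave alone.
- spice: Spice jar with a dark lid, 41 mm across, 105 mm high, origin under its centre; leave alone.
Not all that is in view belongs to the job. Several things have the shape of the cap; the one meant has the colours described above.

How it is judged (in metres and radians):
On the way:
1. the pin is fully down in the eye, released, with the cap still closed on the flask (horizontal distance between pin and hole below 0.006 m and z of pin in the frame of hole below -0.022 m and contact force between the fingers and pin below 0.1 N and height (world z) of cap below 0.113 m and angle between the x axis of cap and the x axis of stand, either way round below 0.6 rad), for 0.2 s.
At the end, for the whole second after the job is handed in: The cap is held still in the gripper with its lower rim more than 150 mm above the worktop (about 45 mm above where it sat), not touching flask or stand; the pin, not touched, stands in the eye with its tip within 6 mm of the hole's axis and at least 22 mm below its mouth (height (world z) of cap above 0.15 m and contact force between the fingers and cap above 0.5 N and contact force between cap and stand below 0.05 N and linear speed of cap below 0.05 m/s and horizontal distance between pin and hole below 0.006 m and z of pin in the frame of hole below -0.022 m and contact force between the fingers and pin below 0.1 N); the arm keeps its last pose, push and grip.
It fails at once if a thing standing round about was knocked over or pushed more than 3 cm (distance of any of mug, tin, lemon, spice from where it was at the start of the episode above 0.03 m or angle between any of mug, tin, spice's own z axis and vertical above 0.5 rad).
It fails at once if the cap was forced: over 200 N on flask and stand (about 2 N m of twist against the stop, far beyond a gentle try) (contact force between cap and stand above 200 N).
It also fails if it takes over 72 s, if anything falls off the work surface, if the arm or the gripper's body presses on something with over 40 N, if the wrist force passes 120 N, or if a joint passes its speed limit or range.

ROBOT

A 6-joint arm with a two-finger parallel gripper is mounted at the origin on a cart in front of the work surface, level with it; the furniture and walls round the work are solid. World frame = base frame: x ahead of the robot, y to its left, z up, the work surface at z = 0. Lengths are in mm, angles in rad, forces in N, time in s.
With the tool pointing down it reaches from about 400 to 925 mm from the base axis. Payload 12.5 kg.
Tool frame: the origin (TCP) lies midway between the tips of the shut fingers; the grasp point (between the pads) lies 19 mm behind it; z points along the fingers, y is the line along which they close (so a half turn about z gives the same grasp; the last joint's range is limited). The gripper opens to 95 mm and grips with 3 to 60 N. Pads are 20 mm wide; open, the fingers measure 119 mm over their backs; the gripper's body (75 mm by 180 mm) begins 59 mm behind the grasp point.
Start: joints at [-1.361, 0.491, 1.559, -0, 1.092, -0.106], TCP at [194.134, -594.103, 214.661] pointing down, gripper open.
Joint ranges: [-3.1, 3.1], [-0.84, 2.19], [0.05, 2.79], [-1.13, 4.28], [0.06, 2.93], [-2.69, 2.69]. Speed limits (rad/s): [2.22, 2.22, 2.79, 3.14, 3.14, 3.14].

INTERFACE

Orientations are given as a rotation vector (axis times angle).
In Python, from station import manip, viewer, finish_job gives the robot as it stands.
- The arm moves only by the shell command python3 -m creep 'ROWS' [OPENING] [FORCE]. ROWS is JSON, a list that holds one entry, the list of rows, each a list of 4 numbers: the shift along the tool's x, y, z in m, then the turn about the tool's z in rad. A call has exactly 10 rows; each row shifts and turns the commanded pose from where the row before left it, along the tool's axes as they then stand; what a row does not reach is not made up. A row lasts 1/8 s, in which the tool goes at most 62.5 mm and 10.7 degrees, less where a joint would pass 70% of its speed; a pose out of reach is approached as far as the arm can. A call with a gripper value outside its range is refused whole. OPENING is the finger opening in m, from 0 to 0.0951, set as the call begins (- or left out, the last holds). The fingers move at their own pace and stop on an object; FORCE is the grip in N (left out, the last holds). Time passes only in rows, so rows that do not move let the fingers close, or fill a call up. It gives the time, the measured TCP pose, the force, the opening and the grip force at its end, in the units of the state.
- manip.read_state(): the state, without advancing time (a new reading comes with each control period).
- viewer.camera(name): name is "side" or "top"; returns the picture (400x640x3 uint8, red, green, blue); there is no depth.
- viewer.camera_info(name): a dict with "fx", "fy", "cx", "cy" (pixels), "k1" (the pictures are not rectified: a ray, as slopes to the right and down, at radius r is drawn at 1 + k1 r^2 times it, then the intrinsics apply), "world_to_cam" (4x4, takes a point from world to camera coordinates). Camera axes: x right, y up, looking along -z (the intrinsics and any distortion apply to the point x, -y, -z); pixel columns grow to the right and rows downward; lengths in mm; the calibration is good to about 2 mm. A picture is of the moment at which its call begins. camera_info takes no time and is no camera call.
- finish_job(): hands the job in; it is judged then, once.
The state is a dict: "time": time; "joint_positions": joint angles; "qd": joint speeds; "joint_torque": joint torques, N m; "eef_pos": TCP position; "orientation": TCP orientation; "ft_force": force on the tool from outside, world axes, zero at the start; "wrist_torque": the same for the moment, N m; "opening": finger opening in mm; "grip_force": force on a finger pad.
Only numpy, scipy, OpenCV 4.12 (cv2) and the standard library are available. Lean on these libraries where they do the work, as an engineer would, in place of code of your own. Each camera call takes 0.05 s, during which the arm holds its last target. There are 200 camera calls.

## Working session

There is one attempt and no reset: what is moved stays moved. The work goes in short steps, Python scripts to look and compute and a shell command to move; the robot and the scene stay as the last step left them, time stands still between calls to the robot, and variables do not carry over. Pictures are saved under pics/ and viewed, at most 10 in all, crops included, and the job is handed in when it is done.

```bash
ls; mkdir -p pics; python3 - <<'E'
from station import manip, viewer
import cv2,numpy as np
print(manip.read_state())
for n in("side","top"):
    i=viewer.camera_info(n); print(n,{k:(np.round(v,3).tolist()) for k,v in i.items()})
    cv2.imwrite(f"pics/{n}0.png",viewer.camera(n)[:,:,::-1])
E
```

```text
pics
{'time': 0.0, 'joint_positions': array([-1.36059057e+00,  4.91535043e-01,  1.55946144e+00,  2.66324652e-05,
        1.09170425e+00, -1.05595283e-01]), 'qd': array([ 0.00046914, -0.00042311,  0.00086862, -0.00071863, -0.00155114,
        0.00113665]), 'joint_torque': array([ 9.54511706e-04, -6.12640285e+01, -2.58178854e+01,  6.92378869e-02,
        4.82811104e-02, -1.16517635e-04]), 'eef_pos': array([ 194.08914304, -593.83570017,  214.07285239]), 'orientation': array([-3.10141897e+00, -4.93807084e-01,  5.39182414e-05]), 'ft_force': array([-0.02833495, -0.20828897, -0.45136558]), 'wrist_torque': array([-0.03188018,  0.01579353, -0.02169399]), 'grip_force': 0.0, 'opening': 95.12919753125342}
side {'fx': 368.837, 'fy': 368.837, 'cx': 318.976, 'cy': 200.469, 'k1': -0.01, 'world_to_cam': [[0.954, -0.299, 0.008, -546.246], [0.205, 0.671, 0.712, -214.803], [-0.219, -0.678, 0.702, -867.567], [0.0, 0.0, 0.0, 1.0]]}
top {'fx': 512.19, 'fy': 512.19, 'cx': 325.987, 'cy': 201.94, 'k1': -0.108, 'world_to_cam': [[0.01, -1.0, 0.028, 6.135], [0.988, 0.015, 0.156, -611.147], [-0.156, 0.026, 0.987, -1277.487], [0.0, 0.0, 0.0, 1.0]]}
```

View pics/top0.png

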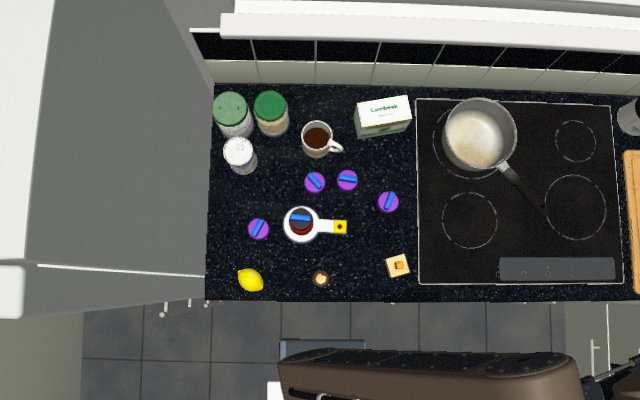

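View pics/side0.png

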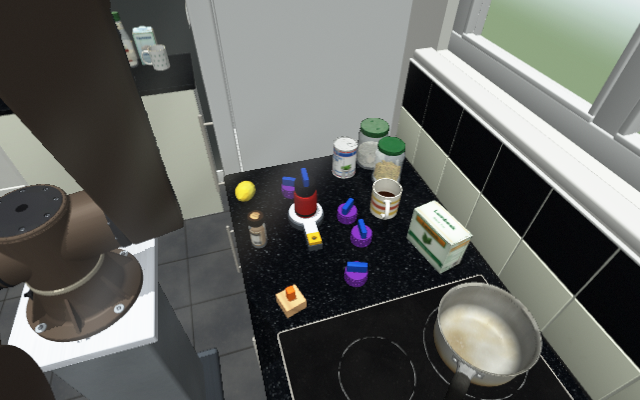

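The top view shows the black cap with a blue bar on the red flask at (300,219). The arm points right to the yellow eye at (340,227), and the orange pin stands in its rest at (398,265). Things that could be mistaken for the cap are the purple ones with blue bars at (314,181), (347,180), (388,201) and (258,228). I choose the black one on the flask at (300,219); in the side view it is at (305,180).

```bash
cat > h.py <<'E'
import numpy as np, cv2
from station import manip, viewer
def ray(n,p):
    i=viewer.camera_info(n); K=np.array([[i['fx'],0,i['cx']],[0,i['fy'],i['cy']],[0,0,1.]])
    u=cv2.undistortPoints(np.array([[p]],float),K,np.array([i['k1'],0,0,0.]))[0,0]
    W=np.array(i['world_to_cam']);R=W[:3,:3];o=-R.T@W[:3,3]
    d=R.T@np.array([u[0],-u[1],-1.]); return o,d/np.linalg.norm(d)
def onz(n,p,z):
    o,d=ray(n,p); return o+d*(z-o[2])/d[2]
def tri(p,q):
    o,d=ray('side',p);a,b=ray('top',q)
    t=np.linalg.lstsq(np.c_[d,-b],a-o,rcond=None)[0]
    P,Q=o+d*t[0],a+b*t[1]; return (P+Q)/2,np.linalg.norm(P-Q)
def blobs(im,lo,hi,box,amin=6):
    x0,y0,x1,y1=box; h=cv2.cvtColor(im,cv2.COLOR_RGB2HSV)
    m=cv2.inRange(h,np.array(lo),np.array(hi)); k=np.zeros_like(m);k[y0:y1,x0:x1]=m[y0:y1,x0:x1]
    c,_=cv2.findContours(k,cv2.RETR_EXTERNAL,cv2.CHAIN_APPROX_NONE); out=[]
    for q in c:
        s=np.zeros_like(k);cv2.drawContours(s,[q],-1,255,-1);M=cv2.moments(s,True)
        if M['m00']>=amin: out.append((M['m00'],M['m10']/M['m00'],M['m01']/M['m00'],cv2.minAreaRect(q)))
    return sorted(out,key=lambda b:-b[0])
E
python3 - <<'E'
from h import *
t=viewer.camera('top');s=viewer.camera('side')
for nm,lo,hi,bt,bs in [('orange',(5,150,120),(18,255,255),(380,250,420,285),(270,275,315,320)),
  ('yellow',(22,150,100),(35,255,255),(325,212,355,242),(298,225,330,255)),
  ('blue',(100,120,60),(118,255,255),(280,205,320,235),(295,160,318,190)),
  ('rest',(8,40,120),(22,150,255),(380,250,420,285),(270,275,315,320))]:
    for n,im,b in(('top',t,bt),('side',s,bs)):
        print(nm,n,[[np.round(v,1) if not isinstance(v,tuple) else np.round(v[0]+v[1]+(v[2],),1).tolist() for v in q] for q in blobs(im,lo,hi,b)[:3]])
a=cv2.resize(t[190:290,230:430],None,fx=4,fy=4,interpolation=cv2.INTER_CUBIC)
b=cv2.resize(s[160:325,235:335],None,fx=3.5,fy=3.5,interpolation=cv2.INTER_CUBIC)[:600]
cv2.imwrite('pics/ct.png',a[:,:,::-1]);cv2.imwrite('pics/cs.png',b[:,:,::-1])
E
```

```text
orange top [[np.float64(24.0), np.float64(397.3), np.float64(264.8), [398.5, 264.5, 7.0, 7.0, 0.0]]]
orange side [[np.float64(121.0), np.float64(290.1), np.float64(293.0), [290.0, 293.0, 14.1, 9.0, 78.7]]]
yellow top [[np.float64(164.0), np.float64(339.8), np.float64(225.9), [340.0, 226.0, 12.0, 12.0, 90.0]]]
yellow side [[np.float64(130.0), np.float64(313.9), np.float64(237.6), [314.0, 238.2, 11.5, 13.2, 80.5]]]
blue top [[np.float64(148.0), np.float64(300.1), np.float64(217.4), [300.1, 217.3, 20.5, 7.1, 6.3]]]
blue side [[np.float64(109.0), np.float64(304.7), np.float64(176.8), [304.9, 176.8, 18.9, 6.0, 77.5]]]
rest top [[np.float64(167.0), np.float64(397.8), np.float64(266.3), [397.3, 265.1, 19.9, 20.2, 73.6]], [np.float64(9.0), np.float64(398.0), np.float64(275.1), [398.0, 275.1, 0.7, 8.2, 76.0]]]
rest side [[np.float64(504.0), np.float64(291.0), np.float64(301.8), [290.9, 299.9, 26.4, 24.9, 58.4]]]
```

View pics/ct.png

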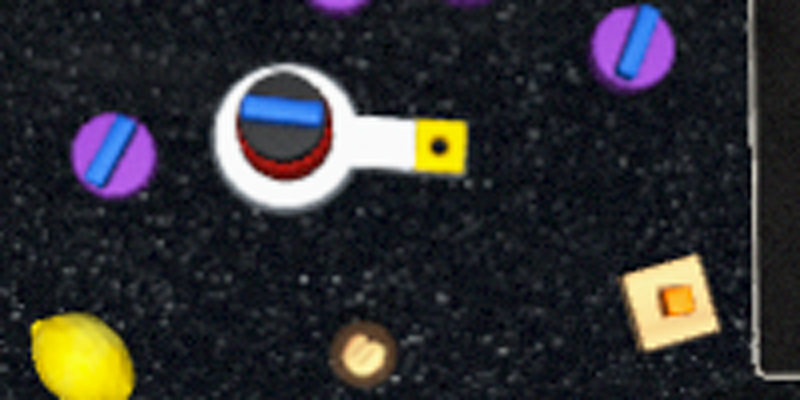

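View pics/cs.png

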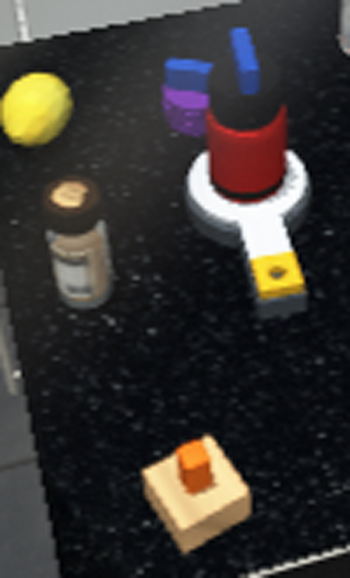

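The crops confirm the black cap with the blue bar on the red flask, seen from above at about (300,217). The eye's hole is at (339.5,226) in the top view and (314,237.6) in the side view. The pin head's top is at about (399.5,264) in the top view and (290,289) in the side view.

```bash
python3 - <<'E'
from h import *
r=lambda v:np.round(v,1)
t=viewer.camera('top');s=viewer.camera('side')
print('eye top z31',r(onz('top',(339.6,225.9),31)),'side',r(onz('side',(313.9,237.6),31)),'tri',tri((313.9,237.6),(339.6,225.9)))
print('bar top z164',r(onz('top',(300.1,217.4),164)),'bar mid side z155', r(onz('side',(304.7,176.8),155)),tri((304.7,176.8),(300.1,217.4)))
# flask axis from white plate disc
h=cv2.cvtColor(t,cv2.COLOR_RGB2HSV)
for p in [(290,217.4),(310.2,218.2)]: pass
b=blobs(t,(100,120,60),(118,255,255),(280,205,320,235))[0][3]
c=cv2.boxPoints(b);c=c[np.argsort(c[:,0])];A=onz('top',c[:2].mean(0),164);B=onz('top',c[2:].mean(0),164)
print('bar ends',r(A),r(B),np.linalg.norm(A-B),np.degrees(np.arctan2(*(B-A)[1::-1])))
# pin head: bright top face vs side faces
for n,im,bx in(('top',t,(385,255,415,280)),('side',s,(275,280,305,310))):
    q=blobs(im,(3,120,100),(20,255,255),bx)[:2]
    print(n,[(k[0],r(k[1]),r(k[2]),r(cv2.boxPoints(k[3])).tolist()) for k in q])
print('pin top z64',r(onz('top',(399.6,264.1),64)),'side',r(onz('side',(290,289),64)),tri((290,289),(399.6,264.1)))
# rest top face at z30: purpose centre
hh=cv2.cvtColor(t,cv2.COLOR_RGB2HSV)
m=cv2.inRange(hh,np.array((5,40,170)),np.array((22,255,255)));m[:250]=0;m[285:]=0;m[:,:380]=0;m[:,420:]=0
q=max(cv2.findContours(m,0,1)[0],key=cv2.contourArea);bx=cv2.boxPoints(cv2.minAreaRect(q))
P=np.array([onz('top',k,30) for k in bx]);print('rest',r(P).tolist(),r(P.mean(0)))
# plate disc
m=cv2.inRange(hh,np.array((0,0,170)),np.array((180,60,255)));m[:200]=0;m[250:]=0;m[:,:275]=0;m[:,326:]=0
q=max(cv2.findContours(m,0,1)[0],key=cv2.contourArea);print('white box',cv2.boundingRect(q))
q=q[q[:,0,0]<308];q=q[:,None] if q.ndim==2 else q
c,rad=cv2.minEnclosingCircle(q);print('disc',c,rad,r(onz('top',c,27)))
st=manip.read_state();from scipy.spatial.transform import Rotation as R
print(R.from_rotvec(st['orientation']).as_matrix().round(3))
E
```

```text
eye top z31 [551.  -22.8  31. ] side [551.2 -23.4  31. ] tri (array([551.24525692, -22.8255316 ,  30.22455975]), np.float64(0.2609445191894332))
bar top z164 [555.1  77.1 164. ] bar mid side z155 [556.9  74.8 155. ] (array([557.02608987,  77.30987208, 152.76706195]), np.float64(1.0406115929565014))
bar ends [557.4 101.1 164. ] [553.2  53.3 164. ] 48.050635820798874 -94.94222470227798
top [(72.0, np.float64(398.5), np.float64(264.8), [[393.29998779296875, 261.79998779296875], [402.3999938964844, 260.29998779296875], [403.6000061035156, 267.70001220703125], [394.5, 269.20001220703125]])]
side [(138.0, np.float64(290.0), np.float64(293.1), [[283.5, 287.1000061035156], [292.8999938964844, 284.79998779296875], [296.6000061035156, 299.3999938964844], [287.20001220703125, 301.70001220703125]])]
pin top z64 [ 452.2 -173.5   64. ] side [ 451.4 -173.1   64. ] (array([ 451.77253532, -173.3982832 ,   64.40217691]), np.float64(0.8112408389933813))
rest [[456.6, -145.1, 30.0], [468.9, -196.2, 30.0], [433.9, -204.2, 30.0], [421.8, -153.2, 30.0]] [ 445.3 -174.7   30. ]
white box (284, 206, 42, 36)
disc (300.87591552734375, 223.6785125732422) 17.80575942993164 [555.9  78.2  27. ]
[[ 0.951  0.311 -0.   ]
 [ 0.311 -0.951  0.   ]
 [ 0.    -0.    -1.   ]]
```

```bash
python3 -m creep '[[[0,0,0,-0.145],[0,0,0,-0.145],[0,0,0,-0.145],[0,0,0,-0.145],[0,0,0,-0.145],[0,0,0,-0.145],[0,0,0,-0.145],[0,0,0,-0.145],[0,0,0,-0.145],[0,0,0,-0.145]]]' 0.06 20
cat > to.py <<'E'
import sys;from h import *
from scipy.spatial.transform import Rotation as R
s=manip.read_state();M=R.from_rotvec(s['orientation']).as_matrix()
g=np.array(eval(sys.argv[1]),float);print('t',round(s['time'],2),'pos',s['eef_pos'].round(1),'yaw',np.degrees(np.arctan2(M[1,1],M[0,1])).round(1),'tool shift mm',(M.T@(g-s['eef_pos'])).round(1),'F',s['ft_force'].round(1),'T',s['wrist_torque'].round(2),'open',s['opening'].round(1),'grip',round(s['grip_force'],1),'q6',s['joint_positions'][5].round(2))
E
python3 to.py '[451.6,-173.3,160]'
python3 -c "
from h import *
print(onz('top',(320.5,278),105))"
```

```text
time: 1.55
eef_pos: [194.1, -594.1, 214.6]
orientation: [-1.989, -2.432, -0.0]
ft_force: [-0.9, 0.2, -0.9]
opening: 60.0
grip_force: 0.0
[415.25236841  26.63004754 105.        ]Traceback (most recent call last):
  File "to.py", line 4, in <module>
    g=np.array(eval(sys.argv[1]),float);print('t',round(s['time'],2),'pos',s['eef_pos'].round(1),'yaw',np.degrees(np.arctan2(M[1,1],M[0,1])).round(1),'tool shift mm',(M.T@(g-s['eef_pos'])).round(1),'F',s['ft_force'].round(1),'T',s['wrist_torque'].round(2),'open',s['opening'].round(1),'grip',round(s['grip_force'],1),'q6',s['joint_positions'][5].round(2))
                                                                                                                                                                                                                                                                       ^^^^^^^^^^^^^^^^^^
AttributeError: 'float' object has no attribute 'round'
```

```bash
sed -i "s/s\['opening'\].round(1)/round(float(s['opening']),1)/" to.py; python3 to.py '[451.6,-173.3,160]'
```

```text
t 1.55 pos [ 194.1 -594.1  214.6] yaw 11.4 tool shift mm [361.3 335.8  54.6] F [-0.9  0.2 -0.9] T [-0.03 -0.11  0.04] open 60.0 grip 0.0 q6 -1.56
```

```bash
python3 -m creep '[[[0.0401,0.0373,0,0],[0.0401,0.0373,0,0],[0.0401,0.0373,0,0],[0.0401,0.0373,0,0],[0.0401,0.0373,0,0],[0.0401,0.0373,0,0],[0.0401,0.0373,0,0],[0.0401,0.0373,0,0],[0.0403,0.0374,0,0],[0,0,0.0546,0]]]'
python3 to.py '[451.6,-173.3,100]'
```

```text
time: 2.8
eef_pos: [456.7, -172.9, 161.9]
orientation: [1.984, 2.426, 0.003]
ft_force: [0.5, -2.0, -1.9]
opening: 60.1
grip_force: 0.0
t 2.8 pos [ 456.7 -172.9  161.9] yaw 11.4 tool shift mm [ 0.9 -5.5 61.9] F [ 0.5 -2.  -1.9] T [-0.06 -0.15  0.02] open 60.1 grip 0.0 q6 -0.7
```

```bash
python3 -m creep '[[[0,0,0,0],[0,0,0.02,0],[0,0,0.02,0],[0,0,0.02,0],[0,0,0,0],[0,0,0,0],[0,0,0,0],[0,0,0,0],[0,0,0,0],[0,0,0,0]]]'
python3 to.py '[451.6,-173.3,38]'; python3 - <<'E'
from h import *
a=viewer.camera('top')[230:300,350:450];b=viewer.camera('side')[240:320,250:350]
f=lambda x:cv2.resize(x[:70],(400,280),interpolation=cv2.INTER_CUBIC)
cv2.imwrite('pics/p1.png',np.hstack([f(a),f(b)])[:,:,::-1])
E
```

```text
time: 4.05
eef_pos: [453.6, -174.8, 100.1]
orientation: [1.995, 2.427, -0.0]
ft_force: [0.5, -0.7, -0.1]
opening: 60.1
grip_force: 0.0
t 4.05 pos [ 453.6 -174.8  100.1] yaw 11.2 tool shift mm [ 1.8 -1.7 62.1] F [ 0.5 -0.7 -0.1] T [-0.03 -0.16 -0.05] open 60.1 grip 0.0 q6 -0.7
```

View pics/p1.png

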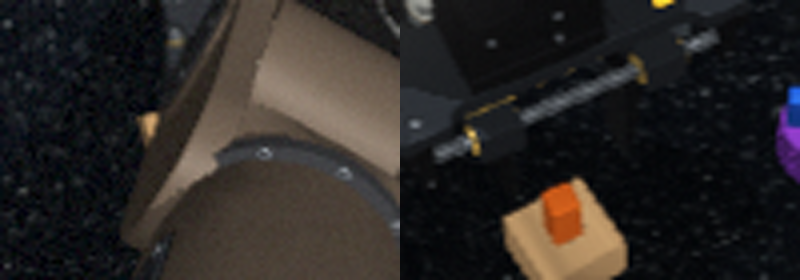

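The top view is hidden by the arm. In the side view the fingers are above the pin, one on each side, with the head at about (562,212) in the picture. Descending.

```bash
python3 -m creep '[[[0.0018,-0.0017,0.01,0],[0,0,0.01,0],[0,0,0.01,0],[0,0,0.01,0],[0,0,0.01,0],[0,0,0.006,0],[0,0,0.006,0],[0,0,0,0],[0,0,0,0],[0,0,0,0]]]'
python3 to.py '[451.6,-173.3,38]'
```

```text
time: 5.4
eef_pos: [451.7, -173.4, 38.3]
orientation: [1.994, 2.427, 0.0]
ft_force: [0.2, -0.3, 0.8]
opening: 60.0
grip_force: 0.0
t 5.4 pos [ 451.7 -173.4   38.3] yaw 11.2 tool shift mm [ 0.1 -0.1  0.3] F [ 0.2 -0.3  0.8] T [-0.07 -0.12 -0.02] open 60.0 grip 0.0 q6 -0.7
```

```bash
python3 -m creep '[[[0,0,0,0],[0,0,0,0],[0,0,0,0],[0,0,0,0],[0,0,0,0],[0,0,0,0],[0,0,0,0],[0,0,0,0],[0,0,0,0],[0,0,0,0]]]' 0.0 12
python3 to.py '[451.6,-173.3,38]'
```

```text
time: 6.65
eef_pos: [451.6, -173.4, 38.0]
orientation: [1.995, 2.427, -0.0]
ft_force: [0.7, 0.1, 1.2]
opening: 18.0
grip_force: 12.0
t 6.65 pos [ 451.6 -173.4   38. ] yaw 11.2 tool shift mm [0.1 0.1 0. ] F [0.7 0.1 1.2] T [-0.02 -0.12  0.01] open 18.0 grip 12.0 q6 -0.7
```

```bash
python3 -m creep '[[[0,0,-0.01,0],[0,0,-0.01,0],[0,0,-0.01,0],[0,0,-0.01,0],[0,0,-0.02,0],[0,0,-0.02,0],[0,0,0,0],[0,0,0,0],[0,0,0,0],[0,0,0,0]]]' - 25
python3 to.py '[551.1,-22.8,118]'
```

```text
time: 7.9
eef_pos: [451.4, -173.3, 117.5]
orientation: [-1.994, -2.426, 0.0]
ft_force: [0.3, 1.1, -1.1]
opening: 17.3
grip_force: 25.0
t 7.9 pos [ 451.4 -173.3  117.5] yaw 11.2 tool shift mm [128.3 127.   -0.5] F [ 0.3  1.1 -1.1] T [ 0.01 -0.09 -0.01] open 17.3 grip 25.0 q6 -0.7
```

```bash
python3 -m creep '[[[0.0214,0.0212,0,0],[0.0214,0.0212,0,0],[0.0214,0.0212,0,0],[0.0214,0.0212,0,0],[0.0214,0.0212,0,0],[0.0213,0.0210,0,0],[0,0,0,0.08],[0,0,0,0.08],[0,0,0,0.08],[0,0,0,0]]]'
python3 -m creep '[[[0,0,0.01,0],[0,0,0.01,0],[0,0,0.01,0],[0,0,0,0],[0,0,0,0],[0,0,0,0],[0,0,0,0],[0,0,0,0],[0,0,0,0],[0,0,0,0]]]'
python3 to.py '[551.1,-22.8,78]'; python3 - <<'E'
from h import *
a=viewer.camera('top');b=viewer.camera('side')
cv2.imwrite('pics/tA.png',a[:,:,::-1]);cv2.imwrite('pics/sA.png',b[:,:,::-1])
f=lambda x:cv2.resize(x,(400,480),interpolation=cv2.INTER_CUBIC)
cv2.imwrite('pics/p2.png',np.hstack([f(a[190:274,300:370]),f(b[180:264,275:345])])[:,:,::-1])
E
```

```text
time: 9.15
eef_pos: [551.2, -22.9, 117.7]
orientation: [-2.27, -2.171, 0.001]
ft_force: [-0.0, 0.3, -1.0]
opening: 18.0
grip_force: 25.0
time: 10.4
eef_pos: [551.3, -22.9, 88.0]
orientation: [2.271, 2.171, -0.0]
ft_force: [0.8, 0.4, -0.6]
opening: 18.2
grip_force: 25.0
t 10.4 pos [551.3 -22.9  88. ] yaw -2.6 tool shift mm [ 0.1 -0.2 10. ] F [ 0.8  0.4 -0.6] T [-0.02 -0.14 -0.01] open 18.2 grip 25.0 q6 -0.12
```

View pics/p2.png

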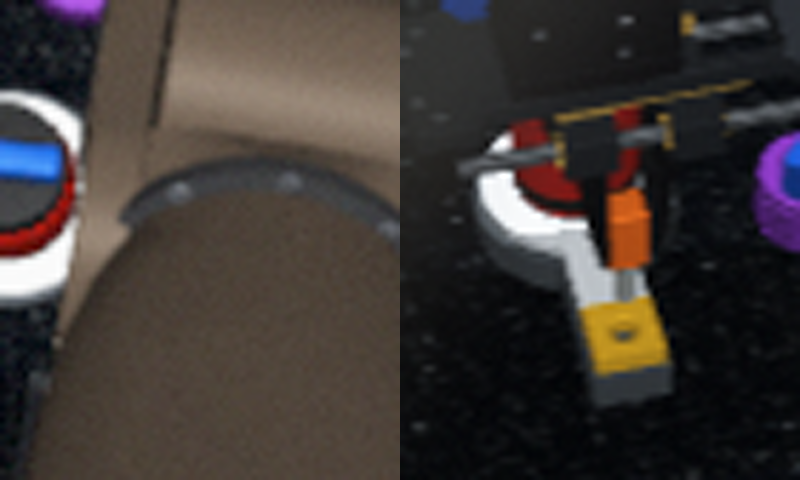

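The side view shows the pin upright just above the eye. The shaft is at side pixel (314.5,230) and the hole at (314,238). I'll check its lateral offset against the vertical through the hole.

```bash
python3 - <<'E'
from h import *
b=cv2.cvtColor(cv2.imread('pics/sA.png'),cv2.COLOR_BGR2RGB)
i=viewer.camera_info('side');W=np.array(i['world_to_cam'])
def proj(P):
    c=W[:3,:3]@P+W[:3,3];x,y=c[0]/-c[2],-c[1]/-c[2];k=1+i['k1']*(x*x+y*y)
    return np.round([i['cx']+i['fx']*x*k,i['cy']+i['fy']*y*k],2)
for z in(31,52,65,80,97,114): print(z,proj(np.array([551.1,-22.8,z])))
print('x+5',proj(np.array([556.1,-22.8,80])),'y+5',proj(np.array([551.1,-17.8,80])))
o=blobs(b,(3,120,60),(20,255,255),(305,205,325,232))[:1];print('head',[(q[0],q[1],q[2],cv2.boxPoints(q[3]).round(1).tolist()) for q in o])
g=b.sum(2)
for r in range(227,233): print(r,g[r,308:322])
y=blobs(b,(20,120,60),(35,255,255),(298,225,330,255))[:1];print('eye',[q[:3] for q in y])
h=b[234:243,308:321].sum(2);print(h)
E
```

```text
31 [313.79 237.42]
52 [313.78 232.11]
65 [313.77 228.74]
80 [313.76 224.77]
97 [313.75 220.15]
114 [313.73 215.41]
x+5 [315.68 224.33] y+5 [313.18 223.33]
head [(106.0, 314.37735849056605, 219.71698113207546, [[311.0, 213.0], [318.0, 213.0], [318.0, 226.0], [311.0, 226.0]])]
227 [578 580 518 463 374 260 305 351 345 215  43  39  53  57]
228 [579 582 583 588 462 314 332 352 464 364  27  35  48  65]
229 [576 581 581 582 460 317 334 345 493 408  49  48  61  43]
230 [578 580 581 584 459 311 334 346 487 447 176  32  26  21]
231 [580 577 576 581 457 316 334 344 483 526 327  31  43  42]
232 [580 575 577 571 477 359 348 376 387 367 290 125  32  27]
eye [(165.0, 313.95757575757574, 238.27272727272728)]
[[371 375 370 369 368 371 372 371 371 369 368 251  26]
 [371 376 380 380 384 406 409 388 376 368 368 288 124]
 [376 381 375 376 367 340 327 340 350 362 368 327 187]
 [341 374 370 333 303 314 311 286 300 352 375 375 260]
 [341 377 376 327 266 238 215 235 295 351 373 371 293]
 [304 371 372 354 302 242 240 282 336 367 370 369 325]
 [282 357 371 372 370 367 367 366 368 369 366 367 367]
 [261 338 373 374 372 368 370 368 370 359 347 341 330]
 [220 324 375 364 352 343 343 330 325 324 319 320 319]]
```

The pin is in line with the hole to within about 0.5 mm across the view. I'll lower it in steps and watch the force.

```bash
python3 -m creep '[[[0,0,0.005,0],[0,0,0.005,0],[0,0,0.005,0],[0,0,0.005,0],[0,0,0.004,0],[0,0,0.003,0],[0,0,0.003,0],[0,0,0,0],[0,0,0,0],[0,0,0,0]]]'
python3 to.py '[551.1,-22.8,39]'
```

```text
time: 11.75
eef_pos: [551.4, -22.9, 58.1]
orientation: [2.271, 2.171, 0.0]
ft_force: [0.4, 0.7, -0.8]
opening: 17.5
grip_force: 25.0
t 11.75 pos [551.4 -22.9  58.1] yaw -2.6 tool shift mm [ 0.1 -0.3 19.1] F [ 0.4  0.7 -0.8] T [-0.06 -0.11  0.01] open 17.5 grip 25.0 q6 -0.12
```

No force, and the tip is 9 mm in. Continuing down.

```bash
python3 -m creep '[[[0,0,0.003,0],[0,0,0.003,0],[0,0,0.003,0],[0,0,0.003,0],[0,0,0.003,0],[0,0,0.002,0],[0,0,0.001,0],[0,0,0,0],[0,0,0,0],[0,0,0,0]]]'
python3 to.py '[551.1,-22.8,39]'
```

```text
time: 13.0
eef_pos: [551.4, -22.9, 40.1]
orientation: [2.271, 2.171, 0.0]
ft_force: [-0.4, -0.3, -1.0]
opening: 18.0
grip_force: 25.0
t 13.0 pos [551.4 -22.9  40.1] yaw -2.6 tool shift mm [ 0.1 -0.3  1.1] F [-0.4 -0.3 -1. ] T [ 0.   -0.07  0.01] open 18.0 grip 25.0 q6 -0.12
```

```bash
python3 -m creep '[[[0,0,0.001,0],[0,0,0.001,0],[0,0,0.0005,0],[0,0,0,0],[0,0,0,0],[0,0,0,0],[0,0,0,0],[0,0,0,0],[0,0,0,0],[0,0,0,0]]]'
python3 to.py '[551.1,-22.8,39]'
python3 -m creep '[[[0,0,0,0],[0,0,0,0],[0,0,0,0],[0,0,0,0],[0,0,0,0],[0,0,0,0],[0,0,0,0],[0,0,0,0],[0,0,0,0],[0,0,0,0]]]' 0.04 20
python3 to.py '[551.1,-22.8,120]'
```

```text
time: 14.25
eef_pos: [552.0, -22.9, 38.9]
orientation: [2.269, 2.17, 0.002]
ft_force: [-2.0, 0.8, 16.5]
opening: 17.9
grip_force: 25.0
t 14.25 pos [552.  -22.9  38.9] yaw -2.6 tool shift mm [ 0.1 -0.9 -0.1] F [-2.   0.8 16.5] T [0.09 0.4  0.11] open 17.9 grip 25.0 q6 -0.12
time: 15.5
eef_pos: [551.3, -22.9, 37.5]
orientation: [2.271, 2.171, -0.0]
ft_force: [0.2, -0.1, -0.4]
opening: 40.0
grip_force: 0.0
t 15.5 pos [551.3 -22.9  37.5] yaw -2.6 tool shift mm [  0.1  -0.2 -82.5] F [ 0.2 -0.1 -0.4] T [-0.02 -0.02 -0.  ] open 40.0 grip 0.0 q6 -0.12
```

```bash
python3 -m creep '[[[0,0,-0.01,0],[0,0,-0.02,0],[0,0,-0.03,0],[0,0,-0.03,0],[0,0,-0.03,0],[0,0,-0.03,0],[0,0,-0.03,0],[0,0,0,0],[0,0,0,0],[0,0,0,0]]]'
python3 to.py '[555.4,77.1,180]'; python3 - <<'E'
from h import *
a=viewer.camera('top');b=viewer.camera('side')
cv2.imwrite('pics/sB.png',b[:,:,::-1])
f=lambda x:cv2.resize(x,(400,480),interpolation=cv2.INTER_CUBIC)
cv2.imwrite('pics/p3.png',np.hstack([f(a[190:274,270:340]),f(b[160:244,275:345])])[:,:,::-1])
q=blobs(b,(3,120,60),(20,255,255),(300,215,330,260))[:1];print([(k[:3],cv2.boxPoints(k[3]).round(1).tolist()) for k in q])
print(onz('side',(q[0][1],q[0][2]),48))
E
```

```text
time: 16.75
eef_pos: [550.9, -22.8, 216.6]
orientation: [-2.27, -2.17, 0.002]
ft_force: [-0.5, -0.5, 0.3]
opening: 40.7
grip_force: 0.0
t 16.75 pos [550.9 -22.8 216.6] yaw -2.6 tool shift mm [100.    0.1  36.6] F [-0.5 -0.5  0.3] T [-0.03 -0.09 -0.03] open 40.7 grip 0.0 q6 -0.12
[((106.0, 314.22641509433964, 232.91509433962264), [[310.0, 226.0], [318.0, 226.0], [318.0, 239.0], [310.0, 239.0]])]
[552.39718662 -22.4263403   48.        ]
```

View pics/p3.png

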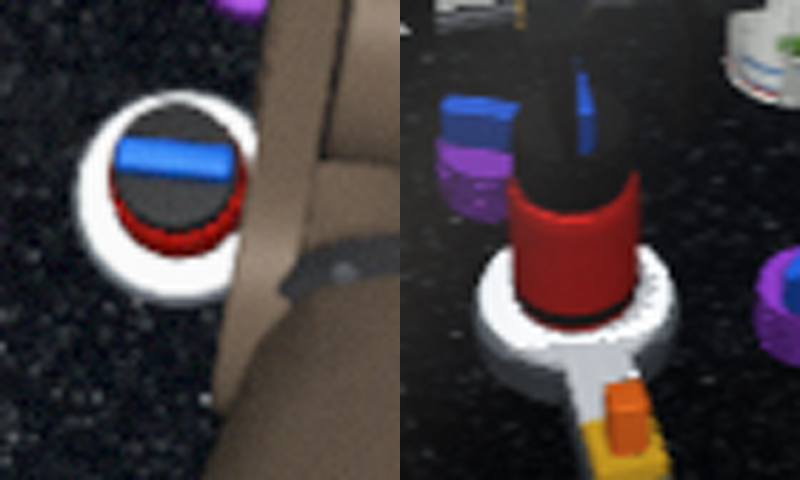

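The head sits on the eye (side crop (628,415)), so the pin is home, and the blue bar is where it was. Moving over the cap.

```bash
python3 -m creep '[[[0.02,0,0,0],[0.04,0,0,0],[0.04,0,0,0.04],[0,0,0.02,0],[0,0,0.016,0],[0,0,0,0],[0,0,0,0],[0,0,0,0],[0,0,0,0],[0,0,0,0]]]'
python3 to.py '[555.3,77.1,143]'
```

```text
time: 18.1
eef_pos: [555.9, 76.9, 181.7]
orientation: [2.314, 2.125, 0.0]
ft_force: [0.3, -0.2, -0.5]
opening: 40.1
grip_force: 0.0
t 18.1 pos [555.9  76.9 181.7] yaw -4.9 tool shift mm [ 0.1 -0.6 38.7] F [ 0.3 -0.2 -0.5] T [-0.02 -0.11 -0.05] open 40.1 grip 0.0 q6 0.11
```

```bash
python3 -m creep '[[[0,-0.0005,0.01,0],[0,0,0.01,0],[0,0,0.01,0],[0,0,0.005,0],[0,0,0.0035,0],[0,0,0,0],[0,0,0,0],[0,0,0,0],[0,0,0,0],[0,0,0,0]]]'
python3 to.py '[555.3,77.1,143]'
python3 -m creep '[[[0,0,0,0],[0,0,0,0],[0,0,0,0],[0,0,0,0],[0,0,0,0],[0,0,0,0],[0,0,0,0],[0,0,0,0],[0,0,0,0],[0,0,0,0]]]' 0.0 20
python3 to.py '[555.3,77.1,143]'
```

```text
time: 19.35
eef_pos: [555.3, 77.1, 143.1]
orientation: [2.314, 2.125, 0.0]
ft_force: [-0.5, 0.2, 0.4]
opening: 40.0
grip_force: 0.0
t 19.35 pos [555.3  77.1 143.1] yaw -4.9 tool shift mm [ 0.  -0.   0.1] F [-0.5  0.2  0.4] T [-0.08 -0.1  -0.01] open 40.0 grip 0.0 q6 0.11
time: 20.6
eef_pos: [555.6, 77.1, 143.1]
orientation: [2.313, 2.125, 0.001]
ft_force: [3.7, -0.4, 1.3]
opening: 13.9
grip_force: 20.0
t 20.6 pos [555.6  77.1 143.1] yaw -4.9 tool shift mm [ 0.  -0.3  0.1] F [ 3.7 -0.4  1.3] T [-0.13 -0.92 -0.07] open 13.9 grip 20.0 q6 0.11
```

```bash
python3 -m creep '[[[0,0,0,-0.05],[0,0,0,-0.05],[0,0,0,-0.05],[0,0,0,-0.05],[0,0,0,-0.04],[0,0,0,-0.04],[0,0,0,0],[0,0,0,0],[0,0,0,0],[0,0,0,0]]]' - 35
python3 to.py '[555.5,77.1,143]'
```

```text
time: 21.85
eef_pos: [554.9, 77.1, 143.0]
orientation: [-1.995, -2.426, 0.001]
ft_force: [-2.1, -0.9, 4.8]
opening: 14.0
grip_force: 35.0
t 21.85 pos [554.9  77.1 143. ] yaw 11.1 tool shift mm [-0.1  0.6  0. ] F [-2.1 -0.9  4.8] T [-0.24  0.19 -0.05] open 14.0 grip 35.0 q6 -0.17
```

```bash
python3 -m creep '[[[0,0,0,-0.03],[0,0,0,-0.03],[0,0,0,-0.03],[0,0,0,-0.03],[0,0,0,-0.03],[0,0,0,0],[0,0,0,0],[0,0,0,0],[0,0,0,0],[0,0,0,0]]]'
python3 to.py '[555.5,77.1,143]'
```

```text
time: 23.1
eef_pos: [555.3, 77.0, 143.0]
orientation: [-1.807, -2.57, 0.0]
ft_force: [-1.5, -3.4, 5.3]
opening: 13.7
grip_force: 35.0
t 23.1 pos [555.3  77.  143. ] yaw 19.8 tool shift mm [-0.   0.2 -0. ] F [-1.5 -3.4  5.3] T [-0.51  0.19 -0.04] open 13.7 grip 35.0 q6 -0.32
```

Turned 25° with hardly any torque (0.04 N m). Continuing gently.

```bash
python3 -m creep '[[[0,0,0,-0.03],[0,0,0,-0.03],[0,0,0,-0.03],[0,0,0,-0.03],[0,0,0,-0.03],[0,0,0,0],[0,0,0,0],[0,0,0,0],[0,0,0,0],[0,0,0,0]]]'
python3 to.py '[555.3,77.0,143]'
```

```text
time: 24.35
eef_pos: [554.7, 76.4, 142.9]
orientation: [-1.608, -2.698, 0.003]
ft_force: [-3.9, -7.7, 5.9]
opening: 13.5
grip_force: 35.0
t 24.35 pos [554.7  76.4 142.9] yaw 28.4 tool shift mm [ 0.2  0.8 -0.1] F [-3.9 -7.7  5.9] T [-1.75  0.88 -0.36] open 13.5 grip 35.0 q6 -0.48
```

```bash
python3 -m creep '[[[0,0,0,-0.03],[0,0,0,-0.03],[0,0,0,-0.03],[0,0,0,-0.03],[0,0,0,0],[0,0,0,0],[0,0,0,0],[0,0,0,0],[0,0,0,0],[0,0,0,0]]]'
python3 to.py '[555.3,77.0,143]'
```

```text
time: 25.6
eef_pos: [554.9, 76.3, 143.1]
orientation: [-1.445, -2.789, 0.002]
ft_force: [-3.7, -8.1, 8.6]
opening: 14.7
grip_force: 36.0
t 25.6 pos [554.9  76.3 143.1] yaw 35.2 tool shift mm [0.4 0.7 0.1] F [-3.7 -8.1  8.6] T [-1.91  0.86 -0.8 ] open 14.7 grip 36.0 q6 -0.6
```

The torque rose steeply (0.36, then 0.8 N m at about 40°), so this is the stop and the thread is left-handed. Turning the other way.

```bash
python3 -m creep '[[[0,0,0,0.08],[0,0,0,0.08],[0,0,0,0.08],[0,0,0,0.08],[0,0,0,0.08],[0,0,0,0.08],[0,0,0,0.08],[0,0,0,0.08],[0,0,0,0],[0,0,0,0]]]'
python3 to.py '[555.3,77.0,143]'
```

```text
time: 26.85
eef_pos: [555.7, 77.4, 143.1]
orientation: [2.246, 2.196, 0.002]
ft_force: [1.3, 0.7, 5.3]
opening: 13.9
grip_force: 34.9
t 26.85 pos [555.7  77.4 143.1] yaw -1.3 tool shift mm [-0.4 -0.4  0.1] F [1.3 0.7 5.3] T [ 0.34 -0.29  0.03] open 13.9 grip 34.9 q6 0.04
```

```bash
python3 -m creep '[[[0,0,0,0.08],[0,0,0,0.08],[0,0,0,0.08],[0,0,0,0.08],[0,0,0,0.08],[0,0,0,0.08],[0,0,0,0.08],[0,0,0,0.04],[0,0,0,0],[0,0,0,0]]]'
python3 to.py '[555.3,77.0,143]'
```

```text
time: 28.1
eef_pos: [555.4, 77.1, 143.0]
orientation: [2.796, 1.433, 0.0]
ft_force: [-0.9, 0.8, 4.5]
opening: 13.7
grip_force: 34.9
t 28.1 pos [555.4  77.1 143. ] yaw -35.7 tool shift mm [-0.1  0.   0. ] F [-0.9  0.8  4.5] T [0.17 0.01 0.05] open 13.7 grip 34.9 q6 0.64
```

```bash
python3 -m creep '[[[0,0,0,0.08],[0,0,0,0.08],[0,0,0,0.08],[0,0,0,0.08],[0,0,0,0.08],[0,0,0,0.08],[0,0,0,0.08],[0,0,0,0.08],[0,0,0,0],[0,0,0,0]]]'
python3 to.py '[555.3,77.0,143]'
```

```text
time: 29.35
eef_pos: [555.3, 77.1, 143.0]
orientation: [3.104, 0.482, -0.0]
ft_force: [-0.4, 0.9, 4.6]
opening: 13.6
grip_force: 34.9
t 29.35 pos [555.3  77.1 143. ] yaw -72.4 tool shift mm [-0.   0.1 -0. ] F [-0.4  0.9  4.6] T [ 0.14 -0.    0.  ] open 13.6 grip 34.9 q6 1.28
```

```bash
python3 -m creep '[[[0,0,0,0.08],[0,0,0,0.08],[0,0,0,0.08],[0,0,0,0.08],[0,0,0,0.08],[0,0,0,0.05],[0,0,0,0],[0,0,0,0],[0,0,0,0],[0,0,0,0]]]'
python3 to.py '[555.3,77.0,143]'
```

```text
time: 30.6
eef_pos: [555.4, 77.1, 143.1]
orientation: [3.134, -0.223, 0.0]
ft_force: [0.6, 0.9, 5.7]
opening: 13.5
grip_force: 34.9
t 30.6 pos [555.4  77.1 143.1] yaw -98.2 tool shift mm [-0.   0.1  0.1] F [0.6 0.9 5.7] T [0.21 0.09 0.04] open 13.5 grip 34.9 q6 1.73
```

```bash
python3 -m creep '[[[0,0,0,0.08],[0,0,0,0.08],[0,0,0,0.08],[0,0,0,0.08],[0,0,0,0.08],[0,0,0,0.08],[0,0,0,0],[0,0,0,0],[0,0,0,0],[0,0,0,0]]]'
python3 to.py '[555.3,77.0,143]'
python3 -m creep '[[[0,0,-0.001,0],[0,0,-0.001,0],[0,0,0,0],[0,0,0,0],[0,0,0,0],[0,0,0,0],[0,0,0,0],[0,0,0,0],[0,0,0,0],[0,0,0,0]]]'
python3 to.py '[555.3,77.0,143]'
```

```text
time: 31.85
eef_pos: [555.6, 77.3, 143.1]
orientation: [-2.99, 0.962, -0.001]
ft_force: [0.0, 2.0, 5.3]
opening: 14.0
grip_force: 34.9
t 31.85 pos [555.6  77.3 143.1] yaw -125.7 tool shift mm [-0.1  0.4  0.1] F [0.  2.  5.3] T [ 0.45 -0.14  0.01] open 14.0 grip 34.9 q6 2.21
time: 33.1
eef_pos: [555.3, 77.1, 145.0]
orientation: [2.99, -0.965, 0.0]
ft_force: [0.9, 1.4, 3.0]
opening: 13.8
grip_force: 34.9
t 33.1 pos [555.3  77.1 145. ] yaw -125.8 tool shift mm [-0.   0.1  2. ] F [0.9 1.4 3. ] T [ 0.43 -0.36  0.03] open 13.8 grip 34.9 q6 2.22
```

The cap comes up freely; the force is positive and small. Lifting it straight off.

```bash
python3 -m creep '[[[0,0,-0.004,0],[0,0,-0.005,0],[0,0,-0.008,0],[0,0,-0.01,0],[0,0,-0.01,0],[0,0,-0.01,0],[0,0,-0.01,0],[0,0,-0.01,0],[0,0,-0.01,0],[0,0,0,0]]]'
python3 -m creep '[[[0,0,-0.01,0],[0,0,-0.005,0],[0,0,0,0],[0,0,0,0],[0,0,0,0],[0,0,0,0],[0,0,0,0],[0,0,0,0],[0,0,0,0],[0,0,0,0]]]'
python3 to.py '[555.3,77.0,143]'; python3 - <<'E'
from h import *
a=viewer.camera('top');b=viewer.camera('side')
f=lambda x:cv2.resize(x,(400,480),interpolation=cv2.INTER_CUBIC)
cv2.imwrite('pics/p4.png',np.hstack([f(a[170:290,270:370]),f(b[130:250,260:360])])[:,:,::-1])
E
```

```text
time: 34.35
eef_pos: [555.6, 77.1, 222.8]
orientation: [-2.99, 0.964, -0.002]
ft_force: [-0.7, 0.4, -1.2]
opening: 13.9
grip_force: 34.8
time: 35.6
eef_pos: [555.3, 77.1, 237.0]
orientation: [2.99, -0.965, 0.0]
ft_force: [0.0, -0.1, -1.1]
opening: 13.7
grip_force: 34.8
t 35.6 pos [555.3  77.1 237. ] yaw -125.8 tool shift mm [ 0.   0.1 94. ] F [ 0.  -0.1 -1.1] T [0.08 0.03 0.  ] open 13.7 grip 34.8 q6 2.22
```

View pics/p4.png

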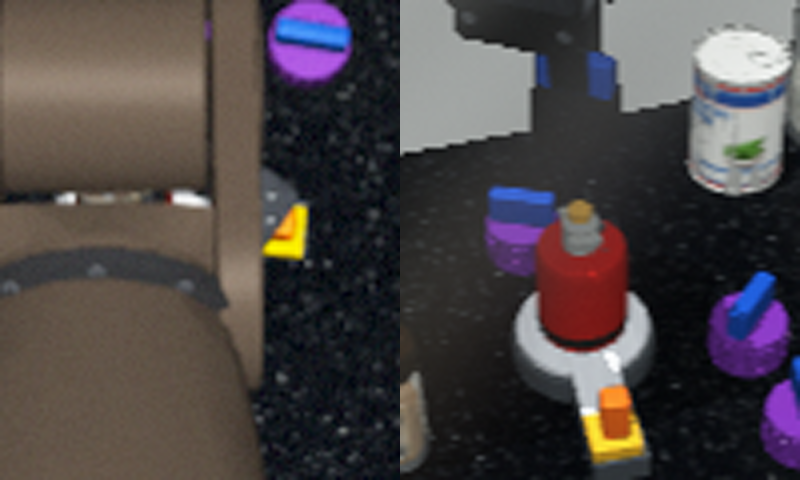

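The side crop shows the cap in the gripper, with its bar at (575,75), well clear of the open flask at (580,260). The pin is seated in the eye at (615,410). Handing in.

```bash
python3 -c "
from station import finish_job
print(finish_job())"
```

```text
the job is handed in; nothing more can be done
None
```

The job is handed in, verdict not shown: the pin is home in the eye and released, and the left-handed cap is off the flask, held about 9 cm above its seat, at 35.6 s of the 72 s allowed.

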